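# Free the stage carriage and slide it to the marked stop

### The job

Bring the specimen up to its cutting position: with the fingertips press down the pad in the middle of the carriage to free its brake and, keeping it pressed, push the carriage along the rail until it is fully home against the stop that carries the tall round-headed pin, then let go of it and back away. Never drag the carriage against its brake, do not lift anything, leave the specimen seated in its recess on the carriage, and do not disturb the other things on the bench.

Things in the scene. Friction and masses are not known exactly. Their poses are not given: they have to be found in the camera images.
- carriage (a joint): how far the carriage has slid along the rail since the start, m; it starts at 0 and grows along the carriage's own +y, which is one of the two ways along the rail
- carriage_mid (a point): point in the middle of the carriage, 37 mm above the bench. The carriage is an aluminium slide, 130 mm long along the rail (its y axis, the only way it moves) and 100 mm wide (x); its deck is 42 mm above the bench. Its two end faces lie 65 mm from this point along y. z is up. With the pad down it slides with 1 to 3 N. With the pad up it is braked and takes 15 to 25 N to drag
- pad_top (a point): centre of the top of the brake pad: a flat ribbed black pad in the middle of the carriage, 44 mm (x) by 50 mm (y along the rail), its top 64 mm above the bench when up, standing 22 mm above the deck. It is pressed straight down. This point goes down with it
- brake_pad (a joint): how far the brake pad is pressed down, m: 0 up (brake on), 0.008 fully down. A spring pushes it up: about 7 N to start it, 10 N fully down. The brake eases off over the first 3 mm; anything from 4 mm to fully down frees the carriage. Let go, it springs up and the brake is on again. A fingertip resting on it with this force drags the carriage along by friction
- marked_stop_mid (a point): middle of the marked stop, 37 mm above the bench: an aluminium block clamped across the rail near one of its ends, 24 mm long along the rail, 112 mm wide, its top 48 mm above the bench, with an upright thin steel pin in its middle that has a round flat dark-steel head 28 mm across, top 86 mm above the bench. Its y axis is along the rail. It does not move. When the carriage is home against it, this point is 77 mm from carriage_mid
- stop_plain: the other stop, the same block without a pin, near the rail's other end; origin under its middle, 12 mm above the bench. Not the one wanted
- rail: the white base of the rail, 120 mm wide (x) by 480 mm long (y, along the rail), 12 mm thick, fixed to the bench; origin under its middle. A 44 mm wide steel rail runs along it, top 30 mm above the bench
- specimen: specimen on a loose steel disc (28 mm across, 6 mm thick) with a 14 mm wide block on it, 24 mm tall in all; origin under its middle. It sits loose in a shallow recess on the carriage deck and rides along, its top 66 mm above the bench
- recess (a point): middle of the floor of the specimen's recess, on the carriage deck 42 mm above the bench, 45 mm from the carriage's middle along its +y; a square frame 6 mm high and 36 mm wide outside surrounds it
- glue: small upright glue bottle, 28 mm across, 75 mm tall, standing near the rail. A bystander; origin under its middle
- jar: screw-top jar, 52 mm across, 55 mm tall, near the rail. A bystander; origin under its middle
- dish: shallow round glass dish, 84 mm across, 16 mm tall, near the rail. A bystander; origin under its middle
- screwdriver: screwdriver lying on the bench, 150 mm long. A bystander
- tweezers: steel tweezers lying on the bench, about 125 mm long, 6 mm high. A bystander; origin under its middle
- blade_box: flat white blade box, 45 x 28 x 14 mm, near the rail. A bystander; origin under its middle
Things that resemble listed ones, but are neither listed nor needed, are in the scene too. What is meant by the specimen is not green, pink or yellow, and is the smaller of those in its own colour.

How it is judged (in metres and radians):
On the way, in this order (a step that is already met when the one before it is completed fails the run):
1. the pad is pressed down, freeing the brake, with the carriage still within 15 mm of where it started (value of joint brake_pad above 0.002 m and distance of carriage_mid from where it was at the start of the episode below 0.015 m), for 0.2 s.
2. the carriage is home against the marked stop with the pad still pressed (horizontal distance between carriage_mid and marked_stop_mid below 0.08 m and value of joint brake_pad above 0.001 m), for 0.1 s.
At the end, for the whole second after the job is handed in: The carriage is at rest within 3 mm of touching the marked stop, the pad is up again (less than 1 mm down), and the specimen sits in its recess (within 5 mm of its middle, less than 4 mm up, tilted less than 0.15 rad) (horizontal distance between carriage_mid and marked_stop_mid below 0.08 m and value of joint brake_pad below 0.001 m and linear speed of specimen below 0.01 m/s and velocity of joint carriage between -0.005 and 0.005 m/s and horizontal distance between specimen and recess below 0.005 m and z of specimen in the frame of recess below 0.004 m and angle between specimen's own z axis and vertical below 0.15 rad).
It fails at once if the carriage is dragged with its brake on (moving faster than 30 mm/s with the pad less than 0.5 mm down) (value of joint brake_pad below 0.0005 m and (velocity of joint carriage above 0.03 m/s or velocity of joint carriage below -0.03 m/s)).
It fails at once if the specimen is lifted or knocked out of its recess (more than 4 mm up or 5 mm off) (not (horizontal distance between specimen and recess below 0.005 m and z of specimen in the frame of recess below 0.004 m and angle between specimen's own z axis and vertical below 0.15 rad)).
It fails at once if a bystander is moved more than 20 mm or lifted (distance of any of glue, jar, dish, screwdriver, tweezers, blade_box from where it was at the start of the episode above 0.02 m).
It also fails if it takes over 35 s, if anything falls off the work surface, if the arm or the gripper's body presses on something with over 40 N, if the wrist force passes 120 N, or if a joint passes its speed limit or range.

### The arm

A 6-joint arm with a two-finger parallel gripper is mounted at the origin on the work surface. World frame = base frame: x ahead of the robot, y to its left, z up, the work surface at z = 0. Lengths are in mm, angles in rad, forces in N, time in s.
With the tool pointing down it reaches from about 250 to 775 mm from the base axis. Payload 4 kg.
Tool frame: the origin (TCP) lies on the centre line of the jaws, within the pads' length; the fingertips stand 22 mm ahead of it and the grasp point (between the pads) lies 3 mm ahead of it; z points along the fingers, y is the line along which they close (so a half turn about z gives the same grasp; the last joint's range is limited). The gripper opens to 85 mm and grips with 20 to 120 N. Pads are 22 mm wide; open, the fingers measure 114 mm over their backs; the gripper's body (76 mm by 85 mm) begins 54 mm behind the grasp point. The pads swing forward as they close: fully open they stand 13 mm farther back than shut.
Start: joints at [-1.415, 0.087, 1.371, -0, 1.684, -0.103], TCP at [140.752, -531.699, 253.341] pointing down, gripper open.
Joint ranges: [-3.1, 3.1], [-0.76, 2.03], [0.27, 2.55], [-1.08, 4.22], [0.17, 2.65], [-2.57, 2.57]. Speed limits (rad/s): [2.79, 2.79, 3.14, 3.14, 3.14, 3.14].

### API

Orientations are given as a rotation vector (axis times angle).
In Python, from plant import r gives the robot as it stands. The module is installed in compiled form; this text tells all that it offers.
- The arm moves only by the tool play_rows, never from a script. Its argument "targets" is a list of rows, each a list of 2 entries, a list of its own where there are three numbers: the shift along the tool's x, y, z in mm, then the turn about the tool's z in degrees. A call has 1 to 20 rows; each row shifts and turns the commanded pose from where the row before left it, along the tool's axes as they then stand; what a row does not reach is not made up. A row lasts 1/8 s, in which the tool goes at most 62.5 mm and 10.7 degrees, less where a joint would pass 70% of its speed; a pose out of reach is approached as far as the arm can. A call is refused whole if a number of a shift passes 62.5 or a number of a turn 10.7, either way. A call with a gripper value outside its range is refused whole. "jaw" is the finger opening in mm, from 0 to 85.4, set as the call begins (left out, the last holds). The fingers move at their own pace and stop on an object; the grip force is fixed at half the most. Time passes only in rows, so rows that do not move let the fingers close. It gives the time, the measured TCP pose, the force, the opening and the grip force at its end, in the units of the state.
- r.state(): the state, without advancing time (a new reading comes with each control period).
- r.capture(name): name is "scene" or "top"; returns (picture, depth): 480x640x3 uint8, blue, green, red; 480x640 float32, mm along the optical axis (not along the pixel's ray), 0 where there is no reading.
- r.camera_model(name): a dict with "intrinsics" (3x3 intrinsics, pixels), "camera_from_world" (4x4, takes a point from world to camera coordinates). Camera axes: x right, y down, z forward; pixel columns grow to the right and rows downward; lengths in mm; the calibration is good to about 2 mm. A picture is of the moment at which its call begins. camera_model takes no time and is no camera call.
- r.sign_off(): hands the job in; it is judged then, once.
The state is a dict: "clock": time; "q": joint angles; "dq": joint speeds; "joint_torque": joint torques, N m; "ee_pos": TCP position; "tcp_rot": TCP orientation; "ft_force": force on the tool from outside, world axes, zero at the start; "torque": the same for the moment, N m; "opening": finger opening in mm; "grasp_force": force on a finger pad.
Only numpy, scipy, OpenCV 4.12 (cv2) and the standard library are available. Lean on these libraries where they do the work, as an engineer would, in place of code of your own. Each camera call takes 0.05 s, during which the arm holds its last target. There are 200 camera calls.

## Working session

There is one attempt and no reset: what is moved stays moved. The work goes in short steps, Python scripts to look and compute and a tool call to move; the robot and the scene stay as the last step left them, time stands still between calls to the robot, and variables do not carry over. Pictures are saved under pics/ and viewed, at most 10 in all, crops included, and the job is handed in when it is done.

Besides the shell and the picture viewer there is one more tool, called after "Call:" as name(argument=value, ...) on one line, values as JSON. play_rows: Moves the arm, as the interface text tells. Its arguments: {"type":"object","properties":{"targets":{"type":"array"},"jaw":{"type":"number"}},"required":["targets"]}

```bash
mkdir -p pics
cat > h.py <<'E'
import numpy as np, cv2
from plant import r
def ray(n,u,v,z):
    m=r.camera_model(n);K=np.array(m["intrinsics"]);T=np.array(m["camera_from_world"])
    R,t=T[:3,:3],T[:3,3];d=R.T@np.linalg.solve(K,[u,v,1]);c=-R.T@t
    return c+d*(z-c[2])/d[2]
def pt(n,dep,u,v):
    m=r.camera_model(n);K=np.array(m["intrinsics"]);T=np.array(m["camera_from_world"])
    return T[:3,:3].T@(np.linalg.solve(K,[u,v,1])*dep[int(v),int(u)]-T[:3,3])
E
python3 - <<'E'
from h import *
for n in("scene","top"):
    a,d=r.capture(n);cv2.imwrite(f"pics/{n}.png",a);np.save(f"{n}.npy",d)
print(r.state())
E
```

```text
{'clock': 0.1, 'q': array([-1.41507578e+00,  8.79305904e-02,  1.37211371e+00,  1.74162477e-05,
        1.68360983e+00, -1.03112835e-01]), 'dq': array([ 0.00062382, -0.00202616, -0.00465648,  0.00092199,  0.00060423,
       -0.00130645]), 'joint_torque': array([ 2.31739585e-03, -3.53014576e+01, -3.14218211e+01, -1.21920934e-04,
        7.95398781e-03, -7.06069656e-06]), 'ee_pos': array([ 140.70499686, -531.27981352,  252.22370796]), 'tcp_rot': array([-3.11327621e+00, -4.05177556e-01,  5.79511200e-05]), 'ft_force': array([-0.13911181, -0.18827205, -0.09402078]), 'torque': array([0.0031435 , 0.05707551, 0.04914283]), 'grasp_force': 0.0, 'opening': 85.28979145679536}
```

View pics/top.png

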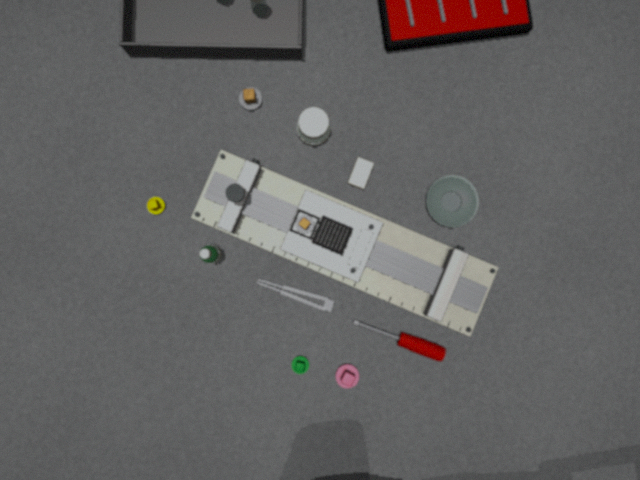

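View pics/scene.png

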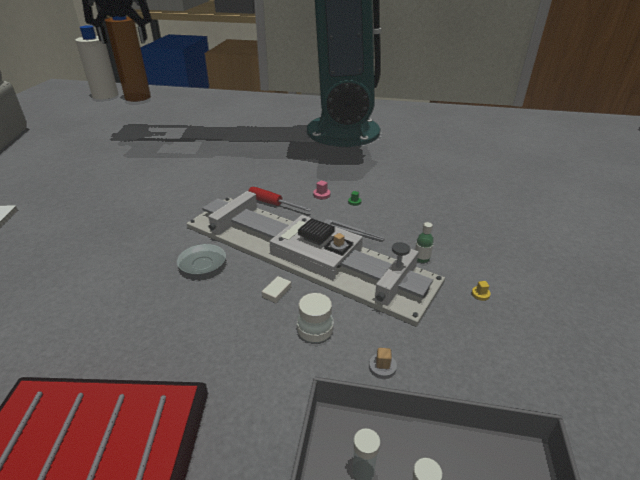

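Top view: pad at (332,235), with the orange specimen at (305,224) on the carriage. The pin head is at (235,192), so that is the marked stop; the plain stop is at (447,285). Things that could be confused:
- Stops: the one at (240,195) has the pin, the one at (447,285) does not. I choose the first.
- Specimens: orange on the carriage (305,224), larger orange on the bench (250,97), and yellow, green and pink elsewhere. I choose the one on the carriage.
- Dark objects: the pad at (332,235) and the pin head at (235,192).

Run:
```python
from h import *
a=cv2.imread("pics/top.png");d=np.load("top.npy");g=a.max(2)
c=a[140:340,180:510];cv2.imwrite("pics/crop.png",cv2.resize(c,None,fx=2.4,fy=2.4,interpolation=cv2.INTER_CUBIC))
def blob(box,mask):
    u0,v0,u1,v1=box;m=np.zeros(g.shape,np.uint8);m[v0:v1,u0:u1]=mask[v0:v1,u0:u1]*255
    m=cv2.morphologyEx(m,cv2.MORPH_CLOSE,np.ones((5,5)))
    k=max(cv2.findContours(m,0,2)[0],key=cv2.contourArea);return cv2.minAreaRect(k)
print(g[235,332],g[192,235])
p=blob((308,210,358,260),g<75);h=blob((220,178,250,208),g<90)
print(p,h)
P=ray("top",*p[0],64);H=ray("top",*h[0],86);print("pad",P,pt("top",d,*p[0]),"head",H,pt("top",d,*h[0]))
print("headpad dist",np.hypot(*(H-P)[:2]),"dir deg",np.degrees(np.arctan2(*(H-P)[1::-1])))
hsv=cv2.cvtColor(a,cv2.COLOR_BGR2HSV);o=blob((290,210,320,240),(hsv[...,1]>90)&(hsv[...,0]<25));S=ray("top",*o[0],66);print("spec",o,S,pt("top",d,*o[0]),np.hypot(*(S-P)[:2]),np.degrees(np.arctan2(*(S-P)[1::-1])))
# second view: scene pad and head
b=cv2.imread("pics/scene.png");e=np.load("scene.npy");g=b.max(2)
p=blob((292,212,340,248),g<75);h=blob((388,240,414,260),g<90);print(p,h)
for n,q,z in(("pad",p,64),("head",h,86)):print(n,ray("scene",*q[0],z),pt("scene",e,*q[0]))
for u,v in((222,156),(198,216),(493,268),(470,329)):print("railc",ray("top",u,v,12))
for u,v in((250,167),(224,230)):print("stop",ray("top",u,v,48),pt("top",d,u,v))
for u,v in ((372,227),(353,270)):print("car screw",ray("top",u,v,42),pt("top",d,u,v))
R=cv2.Rodrigues(r.state()["tcp_rot"])[0];print(R)
```

```text
65 77
((330.5, 234.5), (35.715354919433594, 28.099580764770508), 23.198589324951172) ((238.7210235595703, 194.82833862304688), (26.073848724365234, 17.295215606689453), 31.607501983642578)
pad [583.22644107  31.40932455  64.        ] [583.21799936  31.41436515  64.16803972] head [637.93987962 165.39337755  86.        ] [638.0421122  165.5111465   85.15715641]
headpad dist 144.72486592693625 dir deg 67.78696583135044
spec ((304.08001708984375, 223.05999755859375), (9.0, 8.40000057220459), 36.869895935058594) [599.61478164  70.78304742  66.        ] [599.71215075  70.80894813  64.62290009] 42.64818588893426 67.40168479926952
((316.7667236328125, 230.62646484375), (49.51798629760742, 26.37264633178711), 19.025604248046875) ((399.7176818847656, 248.67059326171875), (16.052854537963867, 17.571367263793945), 49.398704528808594)
pad [591.46599886  33.67330833  64.        ] [591.00762182  33.59068362  63.67412584]
head [646.07902705 172.19906137  86.        ] [645.66536268 172.2207465   85.69332801]
railc [708.46489882 203.36995816  12.        ]
railc [612.53353086 239.24286254  12.        ]
railc [ 535.94173526 -227.55440943   12.        ]
railc [ 439.84116843 -190.94393037   12.        ]
stop [685.25391239 154.38136178  48.        ] [685.58327413 154.60944905  46.09783012]
stop [588.89147455 191.90973471  48.        ] [590.89786122 197.82385375  12.26061172]
car screw [596.5610005  -32.49936354  42.        ] [596.6115585  -32.58202767  41.22193229]
car screw [530.70828597  -4.03905401  42.        ] [530.72822987  -3.93947069  43.38437109]
[[ 9.66688773e-01  2.55954537e-01 -3.02622527e-04]
 [ 2.55954613e-01 -9.66686649e-01  2.03921808e-03]
 [ 2.29405963e-04 -2.04874685e-03 -9.99997875e-01]]
```

View pics/crop.png

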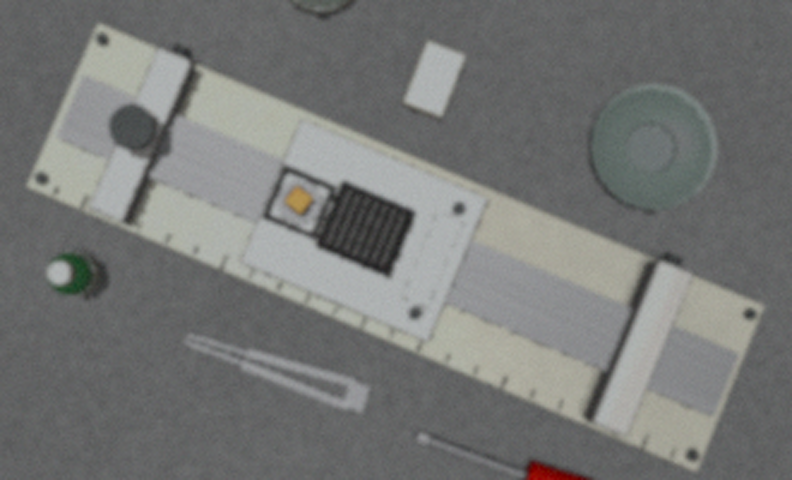

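The crop confirms it: pad centre at crop (366,228), i.e. (332.5,235) in the top picture; pin head at (133,127), i.e. (235.4,193). The small orange specimen sits in its frame on the pin side. The rail runs at about 68.1°, with the pad near (582,28) and about 76 mm to travel in +y.

Call:
play_rows(targets=[[[0, 0, 0], -10.66], [[0, 0, 0], -10.66], [[0, 0, 0], -10.66], [[0, 0, 0], -10.66], [[0, 0, 0], -10.66], [[42.5, 12.5, 0], 0], [[42.5, 12.5, 0], 0], [[42.5, 12.5, 0], 0], [[42.5, 12.5, 0], 0], [[42.5, 12.5, 0], 0], [[42.5, 12.5, 0], 0], [[42.5, 12.5, 0], 0], [[42.5, 12.5, 0], 0], [[42.5, 12.5, 0], 0], [[42.5, 12.5, 0], 0]], jaw=0)

```text
clock: 1.98
ee_pos: [415.6, -182.5, 252.8]
tcp_rot: [-2.602, -1.759, 0.001]
ft_force: [0.6, -0.0, 0.4]
opening: -0.1
grasp_force: 0.0
```

Call:
play_rows(targets=[[[42.5, 12.5, 0], 0], [[42.5, 12.5, 0], 0], [[42.5, 12.5, 0], 0], [[42.5, 12.5, 0], 0], [[42.5, 12.5, 20], 0], [[42.5, 12.5, 20], 0], [[0, 0, 20], 0], [[0, 0, 20], 0], [[0, 0, 20], 0], [[0, 0, 0], 0], [[0, 0, 0], 0]])

```text
clock: 3.35
ee_pos: [579.9, 24.8, 153.9]
tcp_rot: [2.602, 1.759, 0.001]
ft_force: [-0.2, 0.1, 0.6]
opening: -0.0
grasp_force: 0.0
```

Run:
```python
from h import *
s=r.state();R=cv2.Rodrigues(s["tcp_rot"])[0];print(s["clock"],s["ee_pos"],s["opening"],s["ft_force"],R[:,0])
P=ray("top",332.5,235,64);H=ray("top",235.4,192.9,86);print(P,H)
print("tool delta",R.T@(P-s["ee_pos"]),"pad->head",R.T@(H-P))
a,d=r.capture("scene");cv2.imwrite("pics/s2.png",cv2.resize(a[120:330,180:460],None,fx=2.8,fy=2.8))
```

```text
3.35 [579.93218266  24.79806451 153.86765703] -0.041008163153402354 [-0.22512301  0.07643952  0.5713984 ] [3.72550180e-01 9.28012041e-01 1.24276863e-04]
[582.51946969  28.43297632  64.        ] [640.6787926  170.23893948  86.        ]
tool delta [ 4.3259677   0.98839472 89.86885722] pad->head [153.26764159   1.15701132 -21.98020466]
```

View pics/s2.png

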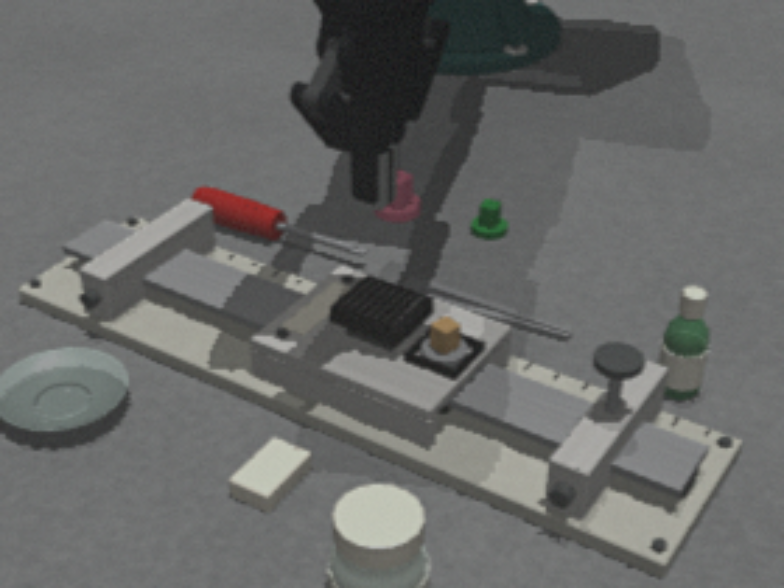

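The shut fingers hang above the pad (crop 380,310), about 4 mm behind its centre and clear of the specimen at (445,335). I'll descend gently.

Call:
play_rows(targets=[[[0, 1, 15], 0], [[0, 0, 15], 0], [[0, 0, 15], 0], [[0, 0, 10], 0], [[0, 0, 5], 0], [[0, 0, 2], 0], [[0, 0, 0], 0], [[0, 0, 0], 0]])

```text
clock: 4.4
ee_pos: [581.0, 24.4, 92.0]
tcp_rot: [2.602, 1.759, 0.002]
ft_force: [-0.8, 0.9, -0.3]
opening: 0.0
grasp_force: 0.0
```

Call:
play_rows(targets=[[[0, 0, 2], 0], [[0, 0, 2], 0], [[0, 0, 2], 0], [[0, 0, 2], 0], [[0, 0, 0], 0], [[0, 0, 0], 0]])

```text
clock: 5.15
ee_pos: [580.7, 24.5, 84.4]
tcp_rot: [2.602, 1.759, 0.0]
ft_force: [-1.7, 0.2, 5.0]
opening: 0.0
grasp_force: 2.7
```

Call:
play_rows(targets=[[[0, 0, 1.5], 0], [[0, 0, 1.5], 0], [[0, 0, 1.5], 0], [[0, 0, 0], 0], [[0, 0, 0], 0], [[0, 0, 0], 0]])

```text
clock: 5.9
ee_pos: [580.8, 24.7, 80.7]
tcp_rot: [2.602, 1.76, 0.002]
ft_force: [-3.6, 0.3, 9.1]
opening: -0.3
grasp_force: 4.3
```

Call:
play_rows(targets=[[[0, 0, 1], 0], [[0, 0, 0], 0], [[1, 0, 0], 0], [[2, 0, 0], 0], [[3, 0, 0], 0], [[3, 0, 0], 0], [[3, 0, 0], 0], [[3, 0, 0], 0], [[2, 0, 0], 0], [[1, 0, 0], 0], [[0, 0, 0], 0]])

```text
clock: 7.28
ee_pos: [587.7, 41.6, 79.9]
tcp_rot: [2.602, 1.76, 0.003]
ft_force: [-3.4, 1.7, 8.7]
opening: 0.2
grasp_force: 4.4
```

Run:
```python
from h import *
s=r.state();print(s["clock"],s["ee_pos"],s["ft_force"])
a,d=r.capture("top");cv2.imwrite("pics/t3.png",a)
hsv=cv2.cvtColor(a,cv2.COLOR_BGR2HSV);m=((hsv[...,1]>90)&(hsv[...,0]<25)).astype(np.uint8);m[:150]=0;m[300:]=0;m[:,:225]=0;m[:,340:]=0
n,_,st,c=cv2.connectedComponentsWithStats(m);print(st[1:],[(q,ray("top",*q,66)) for q in c[1:]])
cv2.imwrite("pics/t3c.png",cv2.resize(a[140:300,180:440],None,fx=3,fy=3))
```

```text
7.275 [587.71139406  41.64789053  79.93913446] [-3.41114602  1.69268076  8.66340763]
[] []
```

View pics/t3c.png

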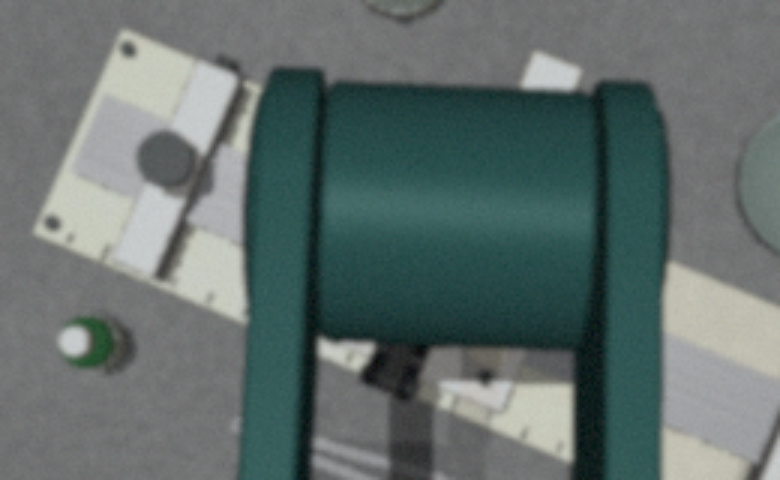

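The top view is blocked by the arm, apart from a carriage corner at about (500,405) in the crop. I'll use the scene camera.

```bash
cat > spec.py <<'E'
from h import *
def spec(a):
    hsv=cv2.cvtColor(a,cv2.COLOR_BGR2HSV);m=((hsv[...,1]>70)&(hsv[...,0]<25)&(hsv[...,0]>8)).astype(np.uint8);m[:200]=0;m[330:]=0;m[:,:300]=0;m[:,:][:,460:]=0
    n,_,st,c=cv2.connectedComponentsWithStats(m);i=1+st[1:,4].argmax();return st[i],ray("scene",*c[i],60)
E
python3 - <<'E'
from spec import *
s0,p0=spec(cv2.imread("pics/scene.png"))
a,d=r.capture("scene");s1,p1=spec(a);print(s0,s1,p0,p1,p1-p0)
cv2.imwrite("pics/s3.png",cv2.resize(a[120:330,180:460],None,fx=2.8,fy=2.8))
E
```

```text
[334 233  10  13 100] [343 237  11  13 105] [603.04931576  72.47223086  60.        ] [610.86555758  89.89215228  60.        ] [7.81624182e+00 1.74199214e+01 5.68434189e-14]
```

View pics/s3.png

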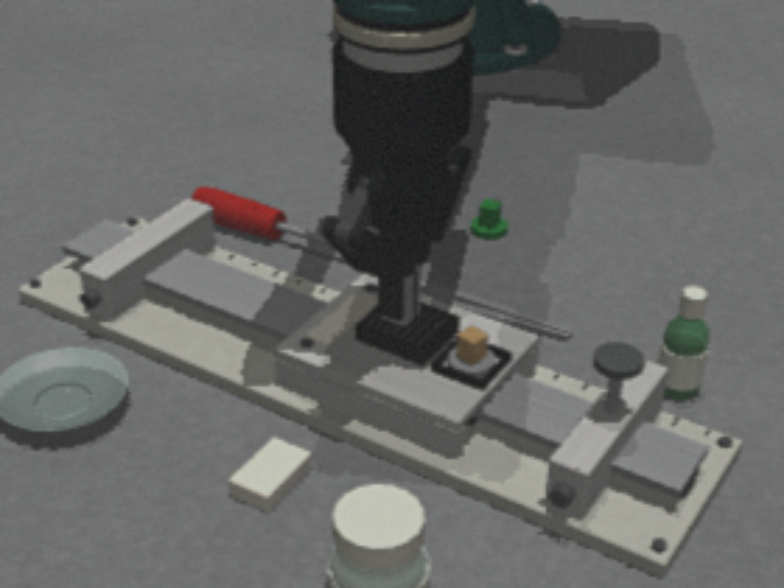

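The carriage rides with the finger, about 19 mm so far, and the specimen is seated at (472,345). About 57 mm remain: 48 now, then slowly to contact.

Call:
play_rows(targets=[[[1, 0, 0], 0], [[2, 0, 0], 0], [[3, 0, 0], 0], [[4, 0, 0], 0], [[4, 0, 0], 0], [[4, 0, 0], 0], [[4, 0, 0], 0], [[4, 0, 0], 0], [[4, 0, 0], 0], [[4, 0, 0], 0], [[4, 0, 0], 0], [[3, 0, 0], 0], [[3, 0, 0], 0], [[2, 0, 0], 0], [[1, 0, 0], 0], [[1, 0, 0], 0], [[0, 0, 0], 0]])

```text
clock: 9.5
ee_pos: [605.9, 86.2, 80.2]
tcp_rot: [2.602, 1.76, 0.004]
ft_force: [-2.9, 0.0, 9.2]
opening: -0.4
grasp_force: 4.4
```

Call:
play_rows(targets=[[[1, 0, 0], 0], [[1, 0, 0], 0], [[1, 0, 0], 0], [[1, 0, 0], 0], [[1, 0, 0], 0], [[1, 0, 0], 0], [[0, 0, 0], 0], [[0, 0, 0], 0]])

```text
clock: 10.5
ee_pos: [608.2, 91.7, 80.2]
tcp_rot: [2.602, 1.759, 0.004]
ft_force: [-2.5, 0.6, 8.2]
opening: 0.3
grasp_force: 4.4
```

Run:
```python
from spec import *
s0,p0=spec(cv2.imread("pics/scene.png"))
s=r.state();R=cv2.Rodrigues(s["tcp_rot"])[0];print(s["clock"],s["ee_pos"],R.T@s["ft_force"])
a,d=r.capture("scene");s1,p1=spec(a);print(s1,np.hypot(*(p1-p0)[:2]))
```

```text
10.5 [608.17459119  91.73526476  80.23899864] [-0.35664972 -2.55535801 -8.18754294]
[372 247  12  14 114] 72.78566869903516
```

Call:
play_rows(targets=[[[1, 0, 0], 0], [[1, 0, 0], 0], [[1, 0, 0], 0], [[1, 0, 0], 0], [[0, 0, 0], 0], [[0, 0, 0], 0]])

```text
clock: 11.3
ee_pos: [609.7, 95.5, 80.3]
tcp_rot: [2.602, 1.759, 0.004]
ft_force: [-2.8, 0.5, 8.6]
opening: -0.1
grasp_force: 4.4
```

Call:
play_rows(targets=[[[1, 0, 0], 0], [[1, 0, 0], 0], [[1, 0, 0], 0], [[0, 0, 0], 0], [[0, 0, 0], 0]])

```text
clock: 11.92
ee_pos: [610.0, 96.1, 79.8]
tcp_rot: [2.601, 1.757, -0.003]
ft_force: [-4.3, -3.2, 8.3]
opening: 0.1
grasp_force: 4.4
```

Run:
```python
from spec import *
s0,p0=spec(cv2.imread("pics/scene.png"))
s=r.state();R=cv2.Rodrigues(s["tcp_rot"])[0];print(s["clock"],s["ee_pos"],R.T@s["ft_force"])
a,d=r.capture("scene");s1,p1=spec(a);print(s1,np.hypot(*(p1-p0)[:2]))
cv2.imwrite("pics/s4.png",cv2.resize(a[180:330,280:460],None,fx=4,fy=4))
```

```text
11.925 [609.9803692   96.08601108  79.7683995 ] [-4.60214716 -2.76786253 -8.33436167]
[375 248  12  14 117] 77.13533810216606
```

View pics/s4.png

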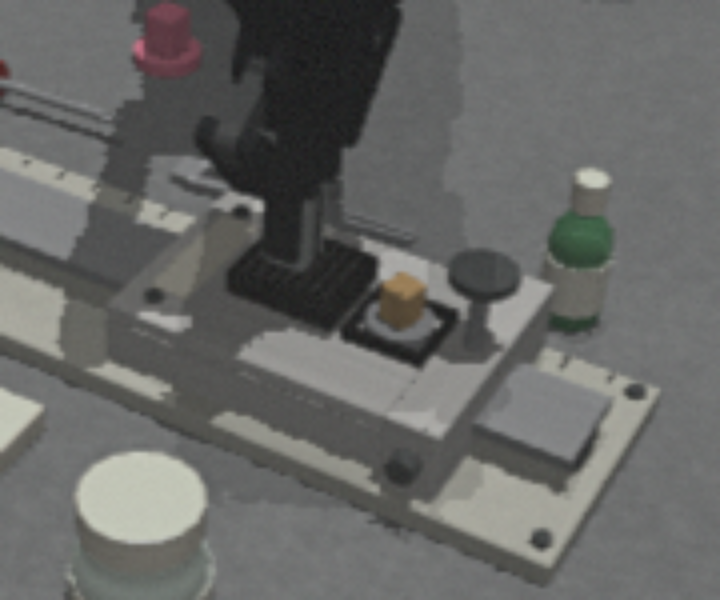

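The carriage is home: its face touches the pin stop around crop (430,390), the motion stalled, and there are 4.6 N along the rail. The specimen is still seated at (403,310). Now lift straight up and back away.

Call:
play_rows(targets=[[[0, 0, -2], 0], [[0, 0, -2], 0], [[0, 0, -2], 0], [[0, 0, -3], 0], [[0, 0, -4], 0], [[0, 0, -8], 0], [[0, 0, -15], 0], [[0, 0, -25], 0], [[0, 0, -30], 0], [[0, 0, -30], 0], [[-20, -20, -10], 0], [[-30, -30, 0], 0], [[-30, -30, 0], 0], [[-30, -30, 0], 0], [[-30, -30, 0], 0], [[-30, -30, 0], 0], [[-30, -30, 0], 0], [[-20, -20, 0], 0], [[0, 0, 0], 0], [[0, 0, 0], 0]])

```text
clock: 14.48
ee_pos: [324.6, -24.3, 209.6]
tcp_rot: [2.601, 1.759, 0.003]
ft_force: [0.1, -0.5, 0.4]
opening: 0.1
grasp_force: 0.0
```

Run:
```python
from spec import *
s0,p0=spec(cv2.imread("pics/scene.png"))
s=r.state();print(s["clock"],s["ee_pos"],s["ft_force"])
a,d=r.capture("scene");s1,p1=spec(a);print(s1,np.hypot(*(p1-p0)[:2]))
a,d=r.capture("top");cv2.imwrite("pics/t5.png",cv2.resize(a[140:340,180:510],None,fx=2.4,fy=2.4))
```

```text
14.475 [324.64931889 -24.30242327 209.61401313] [ 0.11438951 -0.49002638  0.4382984 ]
[375 248  11  14 115] 76.91422486806351
```

View pics/t5.png

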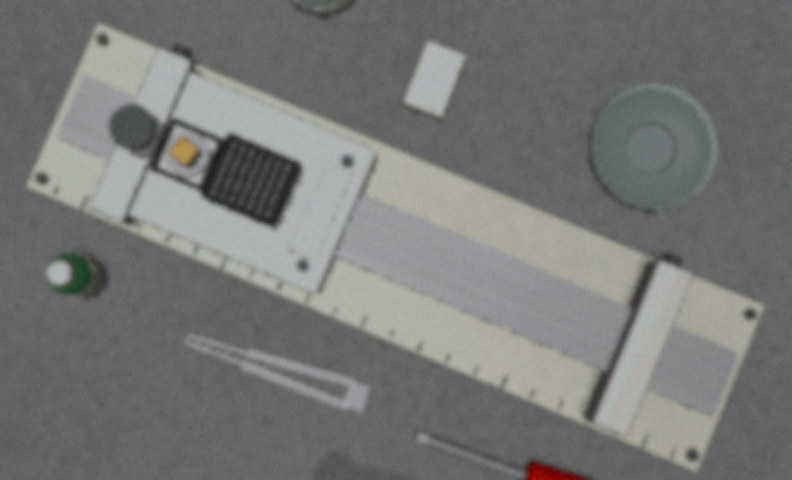

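The carriage is against the pin stop with no gap at crop (160,160). The specimen is seated at (184,151), and the bystanders have not moved.

```bash
python3 -c "
from plant import r
print(r.sign_off())"
```

```text
the job is handed in; nothing more can be done
None
```

The carriage is home against the pinned stop, the pad has been let go, the specimen is seated in its recess, and the job is handed in at about 14.5 s on the robot's clock; sign-off returned no verdict.

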